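# Unlatch the calibration terminal box with the key that fits

### The job

Two steel keys stand in the wooden rack; find the one whose blade fits the slot in the brass lock barrel on the terminal box, push it fully home and with it turn the latch anticlockwise (seen from above) until the steel tongue is well clear of the black lid. Then draw the key out, leaving the latch turned, and set it down gently in the dark steel tray. At the end the other key must be in its original place in the rack.

Things in the scene. Friction and masses are not known exactly. Their poses are not given: they have to be found in the camera images.
- key_a: small 120 g steel key, blade down in the rack. Origin: centre of the blade's lower end; z up, x along blade width, y through thickness. Blade 20 (x) x 6 (y) x 40 mm; collar dia 54 at 40-46 mm up; neck dia 12 to 58; flat head 34 (x) x 10 (y) from 58 to 94 mm: pinch along y at about 76. Collar lies on two rack bars, tops 56 mm above bench; lift straight up. Rack places vary.
- key_b: large 120 g steel key in the rack, 110 mm beside key_a: same origin, axes, collar, neck and heights, but blade 36 mm wide (x) by 6 mm and head 60 mm wide (x) by 10 mm. Its blade end, like key_a's, hangs 16 mm above the bench. Both keys are the same when turned half round.
- keyway (a point): centre of the keyhole's mouth, top of a brass barrel 56 x 46 mm, 76 mm above the bench, on a grey box 130 x 165 mm. z up, also the turning axis; x along the slot; axes turn with the barrel. Slot 26 (x) x 11 (y) mm, 42 deep; lead-in in the top 8 mm, 36 x 21 at the mouth. A key enters from above, x along slot x, till its collar is on the barrel (end 40 mm down); about 0.25 rad play.
- latch (a joint): turn of barrel and steel tongue, rad. 0 = locked: tongue (tip 70 mm off axis, 16 wide, 35 mm above bench, towards keyway -y) lies over the black lid. Grows anticlockwise from above to a stop at 1.4; starts at 0 to 0.1; clear of the lid from 0.95. Light friction 0.06 N m, no spring, stays where left.
- tray: open dark steel tray fixed on the bench, 190 (x) x 150 (y) mm outside, 28 mm high, walls and floor 4 mm; origin at the centre of its underside, on the bench. The key may stand, lean or lie in it.
Not all that is in view belongs to the job. Leave any purple or red look-alike of the key_a alone.

How it is judged:
On the way, in this order (a step that is already met when the one before it is completed fails the run):
1. the fitting key is pushed home in the lock, the latch still locked (z of key_a in the frame of keyway below -0.03 m and horizontal distance between key_a and keyway below 0.015 m and value of joint latch below 0.5 rad), for 0.1 s.
2. the latch is turned clear of the lid with the key in the lock (z of key_a in the frame of keyway below -0.025 m and horizontal distance between key_a and keyway below 0.015 m and value of joint latch above 0.95 rad), for 0.1 s.
At the end, for the whole second after the job is handed in: The latch is turned at least 0.9 rad; the small key (key_a) rests released in the tray, its blade end within the tray's outline and less than 70 mm above the bench; the large key (key_b) stands upright in its rack place, within 20 mm of where it began (value of joint latch above 0.9 rad and x of key_a in the frame of tray between -0.1 and 0.1 m and y of key_a in the frame of tray between -0.08 and 0.08 m and height (world z) of key_a below 0.07 m and linear speed of key_a below 0.05 m/s and distance of key_b from where it was at the start of the episode below 0.02 m and angle between key_b's own z axis and vertical below 0.2 rad); the robot touches nothing.
It fails at once if the key is dropped or thrown into the tray (faster than 1.1 m/s as it goes in) (horizontal distance between key_a and tray below 0.1 m and height (world z) of key_a below 0.05 m and linear speed of key_a above 1.1 m/s).
It also fails if it takes over 54 s, if anything falls off the work surface, if the arm or the gripper's body presses on something with over 40 N, if the wrist force passes 120 N, or if a joint passes its speed limit or range.

### The arm

A 7-joint arm with a two-finger parallel gripper is mounted at the origin on the work surface. World frame = base frame: x ahead of the robot, y to its left, z up, the work surface at z = 0. Lengths are in m, angles in rad, forces in N, time in s.
With the tool pointing down it reaches from about 0.4 to 0.85 m from the base axis. Payload 4.5 kg.
Tool frame: the origin (TCP) lies midway between the tips of the shut fingers; the grasp point (between the pads) lies 19 mm behind it (pinch_z is the distance from the TCP to the grasp point, in m); z points along the fingers, y is the direction in which the jaws open and shut (so a half turn about z gives the same grasp; the last joint's range is limited). The gripper opens to 88 mm and grips with 3 to 60 N. Pads are 18 mm wide; open, the fingers measure 123 mm over their backs; the gripper's body (75 mm by 187 mm) begins 45 mm behind the grasp point.
Start: joints at [-1.297, 0.689, -0.195, 1.565, 0.157, 0.902, -0.215], TCP at [0.148, 0.607, 0.239] pointing down, gripper open.
Joint ranges: [-3.01, 3.01], [-0.46, 2.08], [-1.47, 1.51], [0.13, 2.56], [-1, 4.14], [0.04, 2.09], [-2.66, 2.66]. Speed limits (rad/s): [2.57, 2.57, 3.14, 3.14, 3.14, 3.14, 3.14].

### API

Orientations are given as a 3x3 rotation matrix whose columns are the frame's x, y, z axes.
In Python, from plant import * gives the robot as it stands. The module is installed in compiled form; this text tells all that it offers.
- The arm moves only by the tool carry_out, never from a script. Its argument "steps" is a list of rows, each a list of 6 numbers: the shift along the world's x, y, z in cm, then the turn, a rotation vector about the world's x, y, z in degrees. In form: [[dx, dy, dz, ax, ay, az], ...]. A call has exactly 8 rows; each row shifts and turns the pose as measured when the row begins; what a row does not reach is not made up. A row lasts 1/10 s, in which the tool goes at most 50 mm and 8.59 degrees, less where a joint would pass 70% of its speed; a pose out of reach is approached as far as the arm can. A call with a gripper value outside its range is refused whole. "grip" is the finger opening in cm, from 0 to 8.81, set as the call begins (left out, the last holds). The fingers move at their own pace and stop on an object; "squeeze" is the grip in N (left out, the last holds). Time passes only in rows, so rows that do not move let the fingers close, or fill a call up. It gives the time, the measured TCP pose, the force and the opening at its end, in the units of the state.
- sense(): the state, without advancing time (a new reading comes with each control period).
- snapshot(name): name is "side" or "top"; returns a dict with "frame" (384x512x3 uint8, red, green, blue), "range_z" (384x512 float32, m along the optical axis (not along the pixel's ray), 0 where there is no reading), "intrinsics" (3x3 intrinsics, pixels), "D" ([k1, k2, p1, p2, k3] as OpenCV has them; the pictures are not rectified), "view" (4x4, takes a point from world to camera coordinates). Camera axes: x right, y down, z forward; pixel columns grow to the right and rows downward; lengths in m; the calibration is good to about 2 mm. A picture is of the moment at which its call begins.
- finish_job(): hands the job in, once; it reports no verdict.
The state is a dict: "t": time; "joint_pos": joint angles; "joint_vel": joint speeds; "tau": joint torques, N m; "position": TCP position; "ee_rot": TCP orientation; "wrist_force": force on the tool from outside, world axes, zero at the start; "wrist_torque": the same for the moment, N m; "width": opening from 0.0 (shut) to 1.0 (fully open).
Only numpy, scipy, OpenCV 4.12 (cv2) and the standard library are available. Lean on these libraries where they do the work, as an engineer would, in place of code of your own. Each camera call takes 0.05 s, during which the arm holds its last target. There are 200 camera calls.

## Working session

There is one attempt and no reset: what is moved stays moved. The work goes in short steps, Python scripts to look and compute and a tool call to move; the robot and the scene stay as the last step left them, time stands still between calls to the robot, and variables do not carry over. Pictures are saved under pics/ and viewed, about 8 in all and at most 12, crops included, and the job is handed in when it is done.

Besides the shell and the picture viewer there is one more tool, called by a JSON object that holds its "method" and its "body". carry_out: Moves the arm, as the interface text tells. Its arguments: {"type":"object","properties":{"steps":{"type":"array","items":{"type":"array","items":{"type":"number"}}},"grip":{"type":"number"},"squeeze":{"type":"number"}},"required":["steps"]}

```bash
mkdir -p pics; cat > h.py <<'E'
from plant import *
import numpy as np, cv2
def snap(n,save=None):
    s=snapshot(n)
    if save: cv2.imwrite('pics/'+save,s['frame'][:,:,::-1])
    return s
def cloud(s):
    K,D,V,Z=s['intrinsics'],np.array(s['D'],float),np.array(s['view']),s['range_z']
    h,w=Z.shape; u,v=np.meshgrid(np.arange(w),np.arange(h))
    p=cv2.undistortPoints(np.stack([u,v],-1).reshape(-1,1,2).astype(np.float64),np.array(K,float),D).reshape(h,w,2)
    C=np.dstack([p[...,0]*Z,p[...,1]*Z,Z])
    W=(C-V[:3,3])@V[:3,:3]; W[Z<=0]=np.nan
    return W
def ray(s,uv,z):
    K,D,V=np.array(s['intrinsics'],float),np.array(s['D'],float),np.array(s['view'])
    p=cv2.undistortPoints(np.array(uv,float).reshape(-1,1,2),K,D).reshape(-1,2)
    d=np.c_[p,np.ones(len(p))]@V[:3,:3]; c=-V[:3,:3].T@V[:3,3]
    return c+d*((z-c[2])/d[:,2])[:,None]
E
python3 - <<'E'
from h import *
a=snap('top','top0.png'); b=snap('side','side0.png')
for s in (a,b): 
    V=s['view']; print(-V[:3,:3].T@V[:3,3], V[2,:3], s['intrinsics'][0][0])
s=sense(); print(s['position'],s['ee_rot'],s['wrist_force'],s['width'],s['t'])
E
```

```text
[0.3594657  0.05053752 1.2949433 ] [ 0.12196551 -0.0142031  -0.99243271] 441.93719902948504
[ 0.22519018 -0.86168195  0.84656597] [ 0.23181727  0.74557653 -0.62480108] 395.8179920843324
[0.14835833 0.6065627  0.23798624] [[-9.71400680e-01  2.37446095e-01 -2.64818775e-04]
 [ 2.37446208e-01  9.71399333e-01 -1.62300233e-03]
 [-1.28130783e-04 -1.63946578e-03 -9.99998648e-01]] [-0.68547554 -0.40487045 -0.52550027] 0.996171090452135 0.1
```

View pics/top0.png

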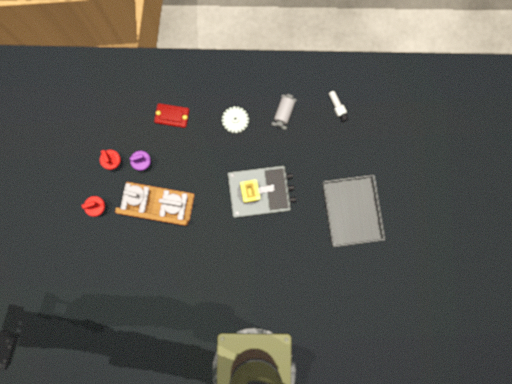

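View pics/side0.png

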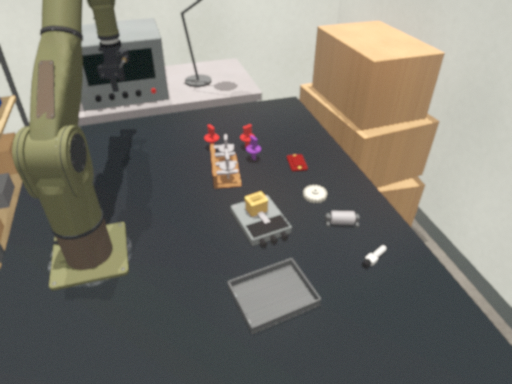

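The top view shows the rack with two steel keys at about (133,197) and (173,205), the barrel at (250,191) with its tongue pointing right over the lid, and the tray at (354,211). Candidates for the wanted key are the two steel keys, red look-alikes at (110,159) and (93,206), and a purple one at (140,160). Only the two steel keys in the rack qualify, so I'll check which has the narrow head.

```bash
cat > m.py <<'E'
from h import *
a=snap('top'); b=snap('side')
A=cv2.resize(a['frame'][170:235,105:295],None,fx=4.2,fy=4.2,interpolation=cv2.INTER_CUBIC)
B=cv2.resize(b['frame'][120:250,190:310],None,fx=4,fy=4,interpolation=cv2.INTER_CUBIC)[:, :]
B=cv2.resize(B,None,fx=.6,fy=.6)
im=np.zeros((600,800,3),np.uint8); im[:A.shape[0],:A.shape[1]]=A; im[276:276+B.shape[0],:B.shape[1]]=B
cv2.imwrite('pics/crop1.png',im[:,:,::-1])
E
python3 - <<'E'
from m import *
W=cloud(a)
def rect(mask,name):
    P=W[mask][:, :2]; r=cv2.minAreaRect((P*1000).astype(np.float32)); print(name,len(P),np.round(P.mean(0),4),np.round(W[mask][:,2].mean(),4),np.round(r[0],1),np.round(r[1],1),round(r[2],1))
v,u=np.mgrid[:384,:512]
hsv=cv2.cvtColor(a['frame'],cv2.COLOR_RGB2HSV)
rack=(v>175)&(v<230)&(u>112)&(u<200)
st=rack&(hsv[...,1]<70)&(hsv[...,2]>90)
for h in (.045,.085):
  for lo,hi in((112,153),(153,200)): rect(st&(u>=lo)&(u<hi)&(W[...,2]>h),(h,lo))
box=(v>155)&(v<225)&(u>220)&(u<292)
rect(box&(hsv[...,1]>110)&(hsv[...,2]>100),'brass')
rect(box&(hsv[...,1]>110)&(hsv[...,2]>100)&(W[...,2]>.07),'brass top')
rect(box&(W[...,2]>.015),'box')
rect((v>170)&(v<250)&(u>315)&(u<390)&(W[...,2]>.012),'tray')
print(np.round(W[186:198,240:276:2,2]*1000))
E
```

```text
(0.045, 112) 481 [0.4816 0.3408] 0.0635 [478.8 343.8] [65.2 72.5] 81.2
(0.045, 153) 487 [0.462  0.2338] 0.0671 [460.5 234.9] [65.  73.5] 81.7
(0.085, 112) 57 [0.486  0.3416] 0.1062 [486.7 343.2] [33.7 10. ] 77.7
(0.085, 153) 94 [0.464 0.234] 0.1066 [464.7 235.4] [59.3 10.1] 81.7
brass 203 [nan nan] nan [497.6  25.3] [52.2 35. ] 18.8
brass top 119 [0.5003 0.0208] 0.0738 [499.7  23.3] [50.8 38.6] 11.6
box 2608 [ 0.5053 -0.0086] 0.0328 [508. -16.] [130.6 184.2] 7.7
tray 509 [ 0.454  -0.2853] 0.0231 [ 454.8 -281.6] [190.3 154.8] 7.8
[[61. 75. 75. 68. 63. 58. 75. 76. 75. 34. 24. 22. 27. 37. 38. 37. 31. 29.]
 [41. 76. 69. 68. 38. 28. 70. 76. 73. 30. 34. 38. 32. 38. 35. 35. 30. 26.]
 [32. 72. 74. 66. 34. 31. 72. 74. 71. 43. 35. 32. 36. 36. 35. 36. 39. 23.]
 [26. 75. 72. 70. 32. 37. 71. 74. 72. 33. 38. 36. 35. 31. 32. 34. 34. 35.]
 [31. 75. 75. 73. 32. 32. 69. 78. 75. 37. 37. 35. 39. 37. 32. 34. 32. 23.]
 [27. 72. 73. nan 29. 33. 68. 73. 78. 36. 39. 37. 33. 36. 34. 27. 29. 33.]
 [23. 73. 69. 77. 31. 27. 69. 72. 73. 74. 29. 34. 29. 28. 33. 29. 30. 28.]
 [31. 73. 72. 73. nan 32. 72. 77. 74. 78. 26. 22. 30. 28. 34. 32. 29. 25.]
 [30. 75. 77. 74. 35. 29. 68. 73. 75. 75. 28. 29. 24. 18. 31. 28. 32. 29.]
 [30. 72. 73. 73. 70. 66. 66. 73. 72. 73. 26. 25. 26. 28. 30. 28. 31. 25.]
 [27. 69. 78. 75. 71. 76. 76. 73. 74. 77. 30. 27. 20. 25. 27. 33. 27. 32.]
 [30. 56. 76. 76. 75. 69. 72. 71. 73. 71. 28. 23. 28. 24. 34. 27. 26. 26.]]
```

View pics/crop1.png

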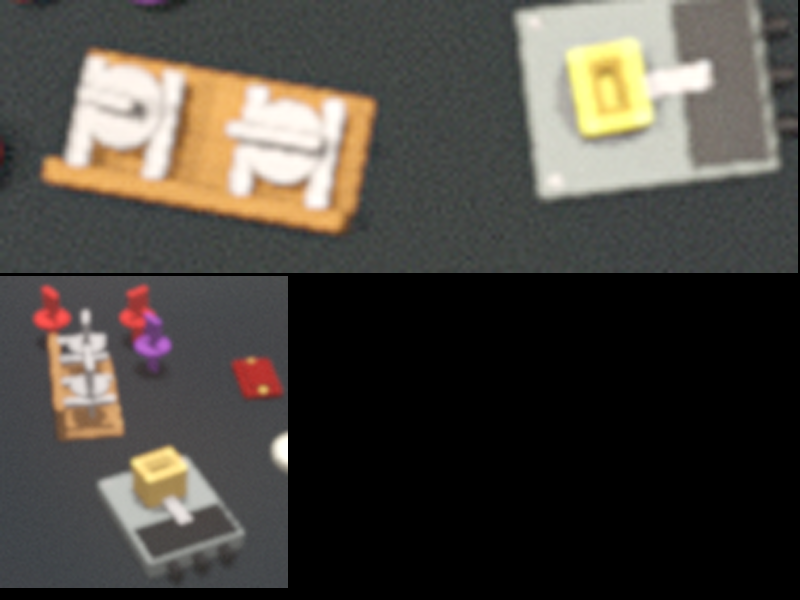

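The crop shows the narrow-headed key on the left at crop (110,103), which is full image (133,197): this is key_a. The wide-headed key_b is at crop (280,140). The red and purple ones stand outside the rack. Next I'll refine the measurements.

```bash
cat > fine.py <<'E'
from h import *
S=[snap('top') for _ in range(8)]; a=S[0]
Z=np.array([cloud(s)[...,2] for s in S]); Zm=np.nanmedian(Z,0)
F=np.mean([s['frame'] for s in S],0).astype(np.uint8)
hsv=cv2.cvtColor(F,cv2.COLOR_RGB2HSV)
v,u=np.mgrid[:384,:512]
def rect(mask,z,name):
    m=np.argwhere(mask)[:,::-1]; P=ray(a,m,z)[:,:2]*1000
    r=cv2.minAreaRect(P.astype(np.float32)); c=np.cov(P.T); w,e=np.linalg.eigh(c); d=e[:,1]
    print(name,len(P),'mean',P.mean(0).round(1),'pca',round(np.degrees(np.arctan2(d[1],d[0]))%180,1),'rect',np.round(r[0],1),np.round(r[1],1),round(r[2],1))
E
python3 - <<'E'
from fine import *
rack=(v>175)&(v<230)
for n,lo,hi in(('a',118,153),('b',153,192)):
    rect(rack&(u>=lo)&(u<hi)&(Zm>.085),.110,'head '+n)
    rect(rack&(u>=lo)&(u<hi)&(Zm>.058)&(Zm<.07)&(hsv[...,1]<60),.062,'collar '+n)
box=(v>175)&(v<208)&(u>236)&(u<264)
top=(box&(Zm>.066)).astype(np.uint8)
cs,_=cv2.findContours(top,cv2.RETR_CCOMP,cv2.CHAIN_APPROX_NONE)
rect(top>0,.076,'barrel top ring')
f=np.zeros_like(top); c=max(cs,key=cv2.contourArea); cv2.drawContours(f,[c],-1,1,-1)
rect(f>0,.076,'barrel filled'); rect((f>0)&(Zm<.05),.076,'hole')
br=(hsv[...,1]>110)&(hsv[...,2]>100)
rect((hsv[...,1]<50)&(hsv[...,2]>175)&(v>180)&(v<200)&(u>258)&(u<276),.035,'tongue')
rect((v>155)&(v<225)&(u>220)&(u<292)&(Zm>.015)&(Zm<.05),.025,'box')
rect((v>165)&(v<255)&(u>315)&(u<392)&(Zm>.015),.028,'tray')
# side cam
b=[snap('side') for _ in range(8)]; Zs=np.nanmedian([cloud(s)[...,2] for s in b],0); a=b[0]
import fine; fine.a=b[0]
for n,vl,vh in(('a',130,152),('b',152,175)):
    rect((v>vl)&(v<vh)&(u>215)&(u<240)&(Zs>.09)&(Zs<.125),.110,'s '+n)
C=np.nanmedian([cloud(s) for s in b],0)
m=(v>185)&(v<222)&(u>240)&(u<275)&(Zs>.068)&(Zs<.085)
P=C[m][:,:2]*1000; print('side barrel',P.mean(0),cv2.minAreaRect(P.astype(np.float32)))
m=(v>125)&(v<175)&(u>205)&(u<245)&(Zs>.085)&(Zs<.12)
P=C[m]*1000
for q in (P[P[:,1]>290],P[P[:,1]<290]): print('side head',q.mean(0),cv2.minAreaRect(q[:,:2].astype(np.float32)))
E
```

```text
head a 57 mean [485.6 340.7] pca 75.9 rect [485.6 340.4] [37.4 10.4] 76.6
collar a 227 mean [485.7 341.3] pca 162.0 rect [487. 343.] [50.1 50.7] 46.7
head b 96 mean [463.7 233.5] pca 81.1 rect [463.8 234. ] [61. 11.] 81.2
collar b 203 mean [464.  235.6] pca 170.0 rect [465.1 235.8] [50.4 49.9] 0.7
barrel top ring 300 mean [502.1  20.6] pca 9.6 rect [502.3  20.7] [56.8 45.9] 11.0
barrel filled 338 mean [502.1  20.6] pca 9.5 rect [502.3  20.7] [56.8 45.9] 11.0
hole 32 mean [500.8  21.4] pca 12.0 rect [500.5  21.1] [23.   9.8] 11.8
tongue 188 mean [510.  -24.9] pca 175.8 rect [508.1 -29.7] [52.1 43.2] 0.7
box 2304 mean [506.2 -12.8] pca 100.0 rect [507.5 -15.9] [130.1 183.7] 7.7
tray 465 mean [ 454.4 -284. ] pca 15.7 rect [ 454.1 -280. ] [189.7 153.9] 8.1
s a 35 mean [479.1 303.4] pca 77.1 rect [479.  301.3] [106.3   7.1] 76.3
s b 40 mean [460.3 208.5] pca 81.6 rect [460.3 208.1] [60.9 11.5] 81.6
side barrel [501.84655577  13.88641707] ((502.5433044433594, 16.498443603515625), (56.16864776611328, 47.418731689453125), 11.435845375061035)
side head [477.08551108 387.09127888  97.46719382] ((488.7549743652344, 384.345947265625), (118.87713623046875, 139.0626983642578), 67.20299530029297)
side head [462.71806517 222.99037815 104.95315689] ((464.2716369628906, 231.933349609375), (59.39423370361328, 9.879312515258789), 82.37723541259766)
```

{"method": "carry_out", "body": {"steps": [[3, -2.4, 0, 0, 0, -8], [3, -2.4, 0, 0, 0, -8], [3, -2.4, 0, 0, 0, -8], [3, -2.4, 0, 0, 0, -8], [3, -2.4, 0, 0, 0, -8], [3, -2.4, 0, 0, 0, -8], [3, -2.4, 0, 0, 0, -8], [3, -2.4, 0, 0, 0, -8]], "grip": 5.5, "squeeze": 30}}

```text
t: 1.8
position: [0.388, 0.4134, 0.2397]
ee_rot: [[-0.184, 0.983, 0.003], [0.983, 0.184, 0.01], [0.01, 0.005, -1.0]]
wrist_force: [0.8, 0.5, 0.1]
width: 0.624
```

```bash
cat > rel.py <<'E'
import sys
from h import *
from scipy.spatial.transform import Rotation as R
def rel(x,y,z,yaw):
    s=sense(); p=np.array(s['position']); M=np.array(s['ee_rot'])
    c,q=np.cos(np.radians(yaw)),np.sin(np.radians(yaw))
    T=np.array([[q,c,0],[-c,q,0],[0,0,-1.]])  # tool y=(c,q), z down
    rv=R.from_matrix(T@M.T).as_rotvec(degrees=True)
    print('t',round(s['t'],2),'pos mm',(p*1000).round(1),'yawY',round(np.degrees(np.arctan2(M[1,1],M[0,1])),1),'F',np.round(s['wrist_force'],1),'T',np.round(s['wrist_torque'],2),'w',round(s['width']*88.1,1))
    print('shift cm',((np.array([x,y,z])-p)*100).round(2),'rv deg',rv.round(1),'q',np.round(s['joint_pos'],2))
rel(*map(float,sys.argv[1:5]))
E
python3 rel.py .486 .341 .13 -13.5
```

```text
Traceback (most recent call last):
  File "rel.py", line 11, in <module>
    rel(*map(float,sys.argv[1:5]))
    ~~~^^^^^^^^^^^^^^^^^^^^^^^^^^^
  File "rel.py", line 8, in rel
    rv=R.from_matrix(T@M.T).as_rotvec(degrees=True)
       ~~~~~~~~~~~~~^^^^^^^
  File "scipy/spatial/transform/_rotation.pyx", line 1143, in scipy.spatial.transform._rotation.Rotation.from_matrix
ValueError: Non-positive determinant (left-handed or null coordinate frame) in rotation matrix 0: [[ 0.99869602 -0.05100254  0.00223695]
 [-0.05097657 -0.9986453  -0.01043819]
 [-0.00276629 -0.01031055  0.99994302]].
```

```bash
sed -i 's/\[\[q,c,0\],\[-c,q,0\]/[[-q,c,0],[c,q,0]/' rel.py; python3 rel.py .486 .341 .13 -13.5
```

```text
t 1.8 pos mm [388.  413.4 239.7] yawY 10.6 F [0.8 0.5 0.1] T [-0.09  0.05 -0.01] w 54.9
shift cm [  9.8   -7.24 -10.97] rv deg [ -0.5   0.3 -24.1] q [-0.96  0.61  0.1   1.76 -0.09  0.77 -0.63]
```

{"method": "carry_out", "body": {"steps": [[2, -1.5, 0, 0, 0, -5], [2, -1.5, 0, 0, 0, -5], [2, -1.5, 0, 0, 0, -5], [2, -1.4, 0, 0, 0, -5], [1.8, -1.3, -2, 0, 0, -4], [0, 0, -3, 0, 0, 0], [0, 0, -3, 0, 0, 0], [0, 0, -2, 0, 0, 0]]}}

```text
t: 2.6
position: [0.4998, 0.3333, 0.1417]
ee_rot: [[0.264, 0.964, 0.021], [0.964, -0.265, 0.012], [0.017, 0.017, -1.0]]
wrist_force: [-0.3, -0.1, 0.1]
width: 0.628
```

```bash
python3 rel.py .486 .341 .073 -13.5
```

```text
t 2.6 pos mm [499.8 333.3 141.7] yawY -15.4 F [-0.3 -0.1  0.1] T [-0.11  0.07  0.01] w 55.3
shift cm [-1.38  0.77 -6.87] rv deg [-0.7  1.2  1.8] q [-0.77  0.78  0.18  1.76 -0.22  0.59 -0.73]
```

{"method": "carry_out", "body": {"steps": [[-1.2, 0.7, 0, -0.7, 1.2, 1.8], [0, 0, 0, 0, 0, 0], [0, 0, 0, 0, 0, 0], [0, 0, 0, 0, 0, 0], [0, 0, 0, 0, 0, 0], [0, 0, 0, 0, 0, 0], [0, 0, 0, 0, 0, 0], [0, 0, 0, 0, 0, 0]]}}

```text
t: 3.4
position: [0.4872, 0.3426, 0.1443]
ee_rot: [[0.23, 0.973, 0.0], [0.973, -0.23, 0.001], [0.001, -0.0, -1.0]]
wrist_force: [0.2, 0.1, 0.5]
width: 0.622
```

```bash
python3 rel.py .486 .341 .073 -13.5
```

```text
t 3.4 pos mm [487.2 342.6 144.3] yawY -13.3 F [0.2 0.1 0.5] T [-0.13  0.06  0.04] w 54.8
shift cm [-0.12 -0.16 -7.13] rv deg [-0.1  0.  -0.2] q [-0.79  0.78  0.17  1.75 -0.21  0.62 -0.73]
```

{"method": "carry_out", "body": {"steps": [[-0.1, -0.1, -1.5, 0, 0, 0], [0, 0, -1.5, 0, 0, 0], [0, 0, -1.5, 0, 0, 0], [0, 0, -1.3, 0, 0, 0], [0, 0, -0.8, 0, 0, 0], [0, 0, 0, 0, 0, 0], [0, 0, 0, 0, 0, 0], [0, 0, 0, 0, 0, 0]]}}

```text
t: 4.2
position: [0.4879, 0.3418, 0.0772]
ee_rot: [[0.231, 0.973, 0.004], [0.973, -0.231, 0.003], [0.004, 0.003, -1.0]]
wrist_force: [-0.4, 0.2, 0.7]
width: 0.625
```

```bash
python3 rel.py .486 .341 .073 -13.5
```

```text
t 4.2 pos mm [487.9 341.8  77.2] yawY -13.4 F [-0.4  0.2  0.7] T [ 0.01  0.07 -0.03] w 55.1
shift cm [-0.19 -0.08 -0.42] rv deg [-0.2  0.2 -0.1] q [-0.76  0.88  0.14  1.79 -0.23  0.48 -0.71]
```

{"method": "carry_out", "body": {"steps": [[-0.2, 0, -0.4, -0.2, 0.2, 0], [0, 0, 0, 0, 0, 0], [0, 0, 0, 0, 0, 0], [0, 0, 0, 0, 0, 0], [0, 0, 0, 0, 0, 0], [0, 0, 0, 0, 0, 0], [0, 0, 0, 0, 0, 0], [0, 0, 0, 0, 0, 0]], "grip": 0, "squeeze": 40}}

```text
t: 5.0
position: [0.4867, 0.3426, 0.0746]
ee_rot: [[0.231, 0.973, 0.003], [0.973, -0.231, 0.002], [0.002, 0.002, -1.0]]
wrist_force: [0.3, -0.0, -1.0]
width: 0.107
```

```bash
python3 rel.py .486 .341 .073 -13.5
```

```text
t 5.0 pos mm [486.7 342.6  74.6] yawY -13.4 F [ 0.3 -0.  -1. ] T [0.03 0.04 0.01] w 9.4
shift cm [-0.07 -0.16 -0.16] rv deg [-0.1  0.1 -0.1] q [-0.77  0.89  0.14  1.79 -0.23  0.48 -0.71]
```

{"method": "carry_out", "body": {"steps": [[0, 0, 1, 0, 0, 0], [0, 0, 1.5, 0, 0, 0], [0, 0, 2, 0, 0, 0], [0, 0, 2.5, 0, 0, 0], [0, 0, 2.5, 0, 0, 0], [0, 0, 2.5, 0, 0, 0], [0, 0, 1.5, 0, 0, 0], [0, 0, 0, 0, 0, 0]]}}

```text
t: 5.8
position: [0.4845, 0.3408, 0.2174]
ee_rot: [[0.231, 0.973, -0.0], [0.973, -0.231, -0.0], [-0.0, -0.0, -1.0]]
wrist_force: [0.4, 0.7, -1.6]
width: 0.109
```

```bash
python3 - <<'E'
from h import *
a=snap('top');b=snap('side')
A=cv2.resize(a['frame'][130:240,80:210],(520,440)); B=cv2.resize(b['frame'][80:190,180:250],(280,440))
cv2.imwrite('pics/lift.png',np.hstack([A,B])[:,:,::-1])
E
python3 rel.py .502 .0205 .21 -79.5
```

```text
t 5.9 pos mm [483.4 340.2 215.2] yawY -13.4 F [ 0.4  0.8 -2. ] T [-0.06  0.1  -0.03] w 9.9
shift cm [  1.86 -31.97  -0.52] rv deg [  0.   -0.3 -66.1] q [-0.81  0.68  0.21  1.71 -0.19  0.78 -0.75]
```

View pics/lift.png

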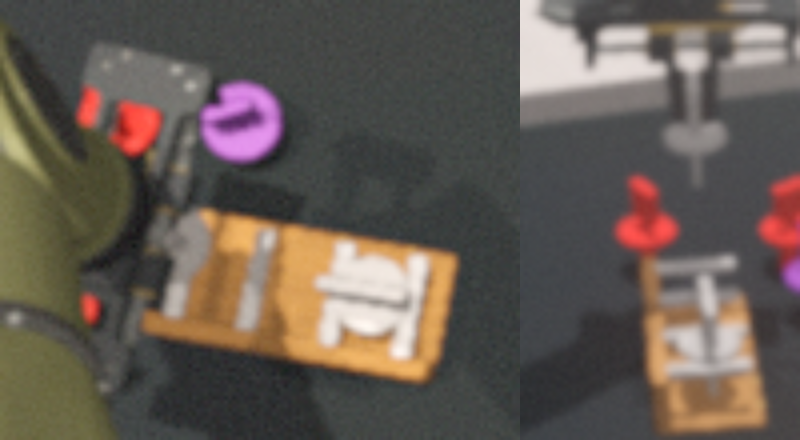

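The key is held upright, clear of the rack (side crop (695,140)), and key_b is untouched.

{"method": "carry_out", "body": {"steps": [[0.2, -3.2, 0, 0, 0, -7], [0.2, -3.7, 0, 0, 0, -8], [0.2, -3.7, 0, 0, 0, -8], [0.2, -3.7, 0, 0, 0, -8], [0.2, -3.7, 0, 0, 0, -8], [0.2, -3.7, 0, 0, 0, -8], [0.2, -3.7, 0, 0, 0, -8], [0.2, -3, 0, 0, 0, -6]]}}

```text
t: 6.7
position: [0.4906, 0.0519, 0.206]
ee_rot: [[0.97, 0.241, -0.017], [0.241, -0.971, 0.005], [-0.015, -0.009, -1.0]]
wrist_force: [0.1, 0.0, -1.5]
width: 0.111
```

```bash
python3 rel.py .502 .0205 .15 -79.5
```

```text
t 6.7 pos mm [490.6  51.9 206. ] yawY -76.1 F [ 0.1  0.  -1.5] T [0.   0.09 0.06] w 9.7
shift cm [ 1.14 -3.14 -5.6 ] rv deg [-0.3 -0.9 -3.4] q [-0.47  0.62  0.45  2.   -0.45  0.64 -1.05]
```

{"method": "carry_out", "body": {"steps": [[1.1, -3, 0, -0.3, -0.9, -3.4], [0, 0, 0, 0, 0, 0], [0, 0, -1.5, 0, 0, 0], [0, 0, -1.5, 0, 0, 0], [0, 0, -1.5, 0, 0, 0], [0, 0, -0.5, 0, 0, 0], [0, 0, 0, 0, 0, 0], [0, 0, 0, 0, 0, 0]]}}

```text
t: 7.5
position: [0.4963, 0.0163, 0.1486]
ee_rot: [[0.985, 0.172, -0.014], [0.172, -0.985, -0.004], [-0.015, 0.002, -1.0]]
wrist_force: [-0.3, -0.3, -1.5]
width: 0.111
```

```bash
python3 - <<'E'
from h import *
b=snap('side');a=snap('top')
B=cv2.resize(b['frame'][150:250,215:315],(560,560),interpolation=cv2.INTER_CUBIC)
A=cv2.resize(a['frame'][150:240,220:260],(240,560),interpolation=cv2.INTER_CUBIC)
cv2.imwrite('pics/pre.png',np.hstack([B,A])[:,:,::-1])
W=cloud(b);hsv=cv2.cvtColor(b['frame'],cv2.COLOR_RGB2HSV)
v,u=np.mgrid[:384,:512]
m=(v>180)&(v<225)&(u>235)&(u<280)&(hsv[...,1]>100)&(hsv[...,2]>80)
print(m.sum(), np.nanmax(W[m][:,2]))
E
python3 rel.py .502 .0205 .15 -79.5
```

```text
413 0.09199529186987854
t 7.6 pos mm [496.7  16.3 149. ] yawY -80.1 F [-0.1  0.3 -2.4] T [-0.04  0.12 -0.04] w 9.7
shift cm [0.53 0.42 0.1 ] rv deg [ 0.3 -0.8  0.6] q [-0.36  0.71  0.38  2.04 -0.53  0.5  -0.99]
```

View pics/pre.png

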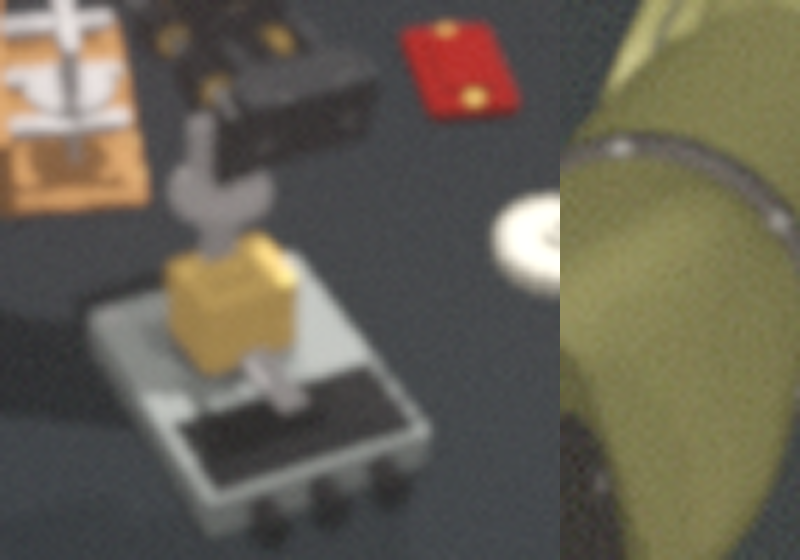

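The key hangs above the barrel, with the blade tip around crop (215,240). It sits slightly toward -x, in line with the measured residual, so I'll correct that and then descend.

{"method": "carry_out", "body": {"steps": [[0.6, 0.4, 0, 0.3, -0.8, 0.6], [0, 0, 0, 0, 0, 0], [0, 0, 0, 0, 0, 0], [0, 0, 0, 0, 0, 0], [0, 0, 0, 0, 0, 0], [0, 0, 0, 0, 0, 0], [0, 0, 0, 0, 0, 0], [0, 0, 0, 0, 0, 0]]}}

```text
t: 8.4
position: [0.5043, 0.0208, 0.1507]
ee_rot: [[0.983, 0.183, 0.006], [0.183, -0.983, 0.002], [0.006, -0.001, -1.0]]
wrist_force: [0.5, 0.4, -1.5]
width: 0.11
```

```bash
python3 rel.py .5035 .0207 .135 -79.5
```

```text
t 8.4 pos mm [504.3  20.8 150.7] yawY -79.5 F [ 0.5  0.4 -1.5] T [-0.02  0.18 -0.01] w 9.7
shift cm [-0.08 -0.01 -1.57] rv deg [-0.1  0.3 -0. ] q [-0.36  0.71  0.37  2.03 -0.53  0.49 -0.98]
```

{"method": "carry_out", "body": {"steps": [[-0.1, 0, -0.6, 0, 0.2, 0], [0, 0, -0.6, 0, 0, 0], [0, 0, -0.6, 0, 0, 0], [0, 0, -0.6, 0, 0, 0], [0, 0, -0.6, 0, 0, 0], [0, 0, -0.4, 0, 0, 0], [0, 0, 0, 0, 0, 0], [0, 0, 0, 0, 0, 0]]}}

```text
t: 9.2
position: [0.5033, 0.0201, 0.1129]
ee_rot: [[0.983, 0.182, 0.001], [0.182, -0.983, 0.001], [0.001, -0.001, -1.0]]
wrist_force: [0.9, 0.0, -1.2]
width: 0.108
```

```bash
python3 rel.py .5035 .0207 .0935 -79.5
```

```text
t 9.2 pos mm [503.3  20.1 112.9] yawY -79.5 F [ 0.9  0.  -1.2] T [-0.11  0.12 -0.01] w 9.6
shift cm [ 0.02  0.06 -1.94] rv deg [-0.   0.1 -0. ] q [-0.31  0.77  0.31  2.05 -0.57  0.4  -0.94]
```

{"method": "carry_out", "body": {"steps": [[0, 0, -0.5, 0, 0, 0], [0, 0, -0.5, 0, 0, 0], [0, 0, -0.5, 0, 0, 0], [0, 0, -0.4, 0, 0, 0], [0, 0, -0.2, 0, 0, 0], [0, 0, 0, 0, 0, 0], [0, 0, 0, 0, 0, 0], [0, 0, 0, 0, 0, 0]]}}

```text
t: 10.0
position: [0.5041, 0.0201, 0.095]
ee_rot: [[0.983, 0.181, 0.006], [0.181, -0.983, 0.004], [0.007, -0.003, -1.0]]
wrist_force: [0.4, -0.6, -1.2]
width: 0.108
```

```bash
python3 rel.py .5035 .0207 .0935 -79.5
```

```text
t 10.0 pos mm [504.1  20.1  95. ] yawY -79.6 F [ 0.4 -0.6 -1.2] T [-0.18  0.09  0.03] w 9.5
shift cm [-0.06  0.06 -0.15] rv deg [-0.2  0.3  0.1] q [-0.29  0.8   0.26  2.06 -0.59  0.35 -0.93]
```

{"method": "carry_out", "body": {"steps": [[0, 0, 0, 0, 0, 5], [0, 0, 0, 0, 0, 5], [0, 0, 0, 0, 0, 5], [0, 0, 0, 0, 0, 5], [0, 0, 0, 0, 0, 5], [0, 0, 0, 0, 0, 5], [0, 0, 0, 0, 0, 5], [0, 0, 0, 0, 0, 5]]}}

```text
t: 10.8
position: [0.5033, 0.0203, 0.0945]
ee_rot: [[0.617, 0.787, -0.001], [0.787, -0.617, 0.007], [0.005, -0.005, -1.0]]
wrist_force: [-2.0, -1.1, 4.8]
width: 0.108
```

```bash
python3 rel.py .5027 .0203 .0945 3
```

```text
t 10.8 pos mm [503.3  20.3  94.5] yawY -38.1 F [-2.  -1.1  4.8] T [-0.21  0.31 -0.09] w 9.5
shift cm [-0.06  0.   -0.  ] rv deg [-0.4 -0.2 41.1] q [-0.2   0.78  0.11  2.05 -0.28  0.32 -0.51]
```

{"method": "carry_out", "body": {"steps": [[0, 0, 0, 0, 0, 5], [0, 0, 0, 0, 0, 5], [-0.1, 0, 0, 0, 0, 5], [0, 0, 0, 0, 0, 5], [0, 0, 0, 0, 0, 5], [0, 0, 0, 0, 0, 5], [0, 0, 0, 0, 0, 5], [0, 0, 0, 0, 0, 5]]}}

```text
t: 11.6
position: [0.5014, 0.02, 0.0946]
ee_rot: [[-0.059, 0.998, -0.007], [0.998, 0.059, 0.004], [0.005, -0.007, -1.0]]
wrist_force: [-0.8, -0.9, 4.2]
width: 0.107
```

```bash
python3 rel.py .502 .022 .0945 6; python3 - <<'E'
from h import *
b=snap('side')
cv2.imwrite('pics/turn.png',cv2.resize(b['frame'][150:250,215:315],(500,500),interpolation=cv2.INTER_CUBIC)[:,:,::-1])
E
```

```text
t 11.6 pos mm [501.4  20.   94.6] yawY 3.4 F [-0.8 -0.9  4.2] T [-0.21  0.17 -0.07] w 9.4
shift cm [ 0.06  0.2  -0.01] rv deg [-0.2 -0.4  2.6] q [-0.11  0.78 -0.02  2.05  0.04  0.32 -0.11]
```

View pics/turn.png

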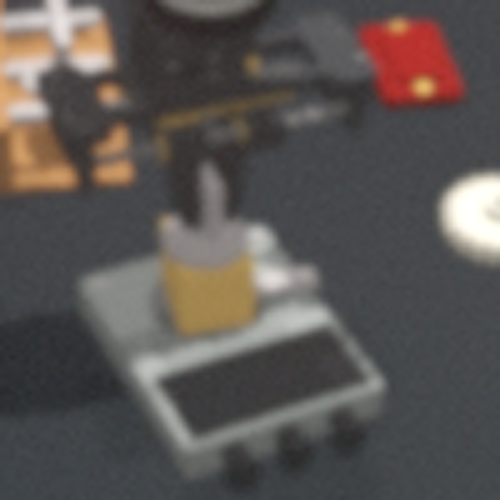

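The collar is seated on the barrel and the tongue, tip at about crop (315,275), is clear of the black lid. I'll measure the tip angle.

```bash
python3 - <<'E'
from h import *
b=snap('side')
P=ray(b,[(215+312/5,150+275/5)],.035)[0]; d=P[:2]-[.502,.0205]
print(P,np.linalg.norm(d),'tip dir',np.degrees(np.arctan2(d[1],d[0])),'latch deg rel box(7.7-90):',np.degrees(np.arctan2(d[1],d[0]))+82.3)
E
```

```text
[0.57126098 0.01547405 0.035     ] 0.06944309194597256 tip dir -4.150414727932482 latch deg rel box(7.7-90): 78.14958527206751
```

The latch is at about 1.3 rad or more, and the tip radius of 69 mm matches the spec. I'll back off a little within the play and draw the key out.

{"method": "carry_out", "body": {"steps": [[0, 0, 0, 0, 0, -5], [0, 0, 0.5, 0, 0, 0], [0, 0, 0.8, 0, 0, 0], [0, 0, 1, 0, 0, 0], [0, 0, 1, 0, 0, 0], [0, 0, 1, 0, 0, 0], [0, 0, 1, 0, 0, 0], [0, 0, 1, 0, 0, 0]]}}

```text
t: 12.5
position: [0.5011, 0.0206, 0.1613]
ee_rot: [[0.035, 0.999, -0.008], [0.999, -0.035, 0.006], [0.006, -0.008, -1.0]]
wrist_force: [-0.1, 0.2, -0.8]
width: 0.113
```

```bash
python3 rel.py .454 -.281 .19 -2
```

```text
t 12.5 pos mm [501.1  20.6 161.3] yawY -2.0 F [-0.1  0.2 -0.8] T [-0.08 -0.01 -0.02] w 9.9
shift cm [ -4.71 -30.16   2.87] rv deg [-0.3 -0.5  0. ] q [-0.13  0.66 -0.    2.01 -0.01  0.49 -0.16]
```

{"method": "carry_out", "body": {"steps": [[0, 0, 2, -0.3, -0.5, 0], [-0.7, -3.5, 1, 0, 0, 0], [-0.7, -4.4, 0, 0, 0, 0], [-0.7, -4.4, 0, 0, 0, 0], [-0.7, -4.4, 0, 0, 0, 0], [-0.7, -4.4, 0, 0, 0, 0], [-0.6, -4.4, 0, 0, 0, 0], [-0.6, -3, 0, 0, 0, 0]]}}

```text
t: 13.3
position: [0.4547, -0.2673, 0.2002]
ee_rot: [[0.019, 1.0, 0.011], [1.0, -0.019, 0.002], [0.003, 0.011, -1.0]]
wrist_force: [-0.5, 0.4, -0.4]
width: 0.111
```

```bash
python3 rel.py .454 -.281 .063 -2
```

```text
t 13.3 pos mm [ 454.7 -267.3  200.2] yawY -1.1 F [-0.5  0.4 -0.4] T [-0.05  0.12 -0.02] w 9.8
shift cm [ -0.07  -1.37 -13.72] rv deg [-0.1  0.7 -0.9] q [ 0.5   0.61 -0.08  1.91  0.07  0.61  0.36]
```

{"method": "carry_out", "body": {"steps": [[0, -0.4, -1, 0, 0, 0], [0, 0, -2, 0, 0, 0], [0, 0, -2, 0, 0, 0], [0, 0, -2, 0, 0, 0], [0, 0, -2, 0, 0, 0], [0, 0, -1.5, 0, 0, 0], [0, 0, -1, 0, 0, 0], [0, 0, 0, 0, 0, 0]]}}

```text
t: 14.1
position: [0.4539, -0.2749, 0.0843]
ee_rot: [[0.027, 1.0, 0.014], [1.0, -0.027, -0.001], [-0.0, 0.014, -1.0]]
wrist_force: [-0.2, 0.7, -1.0]
width: 0.108
```

```bash
python3 rel.py .454 -.281 .063 -2
```

```text
t 14.1 pos mm [ 453.9 -274.9   84.3] yawY -1.6 F [-0.2  0.7 -1. ] T [-0.01  0.07  0.02] w 9.5
shift cm [ 0.01 -0.61 -2.13] rv deg [ 0.1  0.8 -0.4] q [ 0.49  0.81 -0.05  1.99  0.1   0.33  0.34]
```

{"method": "carry_out", "body": {"steps": [[0, 0, -0.5, 0, 0.7, 0], [0, 0, -0.5, 0, 0, 0], [0, 0, -0.3, 0, 0, 0], [0, 0, -0.3, 0, 0, 0], [0, 0, -0.2, 0, 0, 0], [0, 0, -0.2, 0, 0, 0], [0, 0, 0, 0, 0, 0], [0, 0, 0, 0, 0, 0]]}}

```text
t: 14.9
position: [0.4558, -0.2751, 0.0651]
ee_rot: [[0.027, 1.0, 0.005], [1.0, -0.026, -0.003], [-0.003, 0.005, -1.0]]
wrist_force: [-0.4, 0.1, -0.7]
width: 0.108
```

```bash
python3 rel.py .454 -.281 .063 -2
```

```text
t 14.9 pos mm [ 455.8 -275.1   65.1] yawY -1.5 F [-0.4  0.1 -0.7] T [-0.08  0.11  0.02] w 9.6
shift cm [-0.18 -0.59 -0.21] rv deg [ 0.2  0.3 -0.5] q [ 0.48  0.85 -0.04  1.98  0.1   0.31  0.33]
```

{"method": "carry_out", "body": {"steps": [[0, 0, -0.2, 0, 0, 0], [0, 0, -0.1, 0, 0, 0], [0, 0, -0.1, 0, 0, 0], [0, 0, -0.1, 0, 0, 0], [0, 0, 0, 0, 0, 0], [0, 0, 0, 0, 0, 0], [0, 0, 0, 0, 0, 0], [0, 0, 0, 0, 0, 0]]}}

```text
t: 15.7
position: [0.4562, -0.2754, 0.0627]
ee_rot: [[0.027, 1.0, 0.007], [1.0, -0.027, -0.004], [-0.004, 0.007, -1.0]]
wrist_force: [-0.4, 0.5, -1.5]
width: 0.109
```

```bash
python3 rel.py .454 -.281 .063 -2
```

```text
t 15.7 pos mm [ 456.2 -275.4   62.7] yawY -1.5 F [-0.4  0.5 -1.5] T [-0.11  0.08  0.02] w 9.6
shift cm [-0.22 -0.56  0.03] rv deg [ 0.2  0.4 -0.5] q [ 0.48  0.85 -0.04  1.98  0.1   0.3   0.33]
```

{"method": "carry_out", "body": {"steps": [[0, 0, -0.2, 0, 0, 0], [0, 0, -0.1, 0, 0, 0], [0, 0, 0, 0, 0, 0], [0, 0, 0, 0, 0, 0], [0, 0, 0, 0, 0, 0], [0, 0, 0, 0, 0, 0], [0, 0, 0, 0, 0, 0], [0, 0, 0, 0, 0, 0]]}}

```text
t: 16.5
position: [0.4566, -0.2757, 0.0625]
ee_rot: [[0.027, 1.0, 0.008], [1.0, -0.027, -0.005], [-0.005, 0.009, -1.0]]
wrist_force: [-0.6, -0.2, 0.7]
width: 0.109
```

{"method": "carry_out", "body": {"steps": [[0, 0, 0, 0, 0, 0], [0, 0, 0, 0, 0, 0], [0, 0, 0, 0, 0, 0], [0, 0, 0, 0, 0, 0], [0, 0, 0, 0, 0, 0], [0, 0, 0, 0, 0, 0], [0, 0, 0, 0, 0, 0], [0, 0, 0, 0, 0, 0]], "grip": 2.4}}

```text
t: 17.3
position: [0.4568, -0.2758, 0.0621]
ee_rot: [[0.027, 1.0, 0.009], [1.0, -0.027, -0.005], [-0.005, 0.009, -1.0]]
wrist_force: [-0.4, -0.2, 0.1]
width: 0.276
```

```bash
python3 rel.py .454 -.281 .063 -2; python3 - <<'E'
from h import *
b=snap('side')
cv2.imwrite('pics/rel.png',cv2.resize(b['frame'][210:340,210:340],(560,560),interpolation=cv2.INTER_CUBIC)[:,:,::-1])
E
```

```text
t 17.3 pos mm [ 456.8 -275.8   62.1] yawY -1.6 F [-0.4 -0.2  0.1] T [-0.1   0.07  0.01] w 24.3
shift cm [-0.28 -0.52  0.09] rv deg [ 0.3  0.5 -0.4] q [ 0.48  0.85 -0.04  1.98  0.1   0.3   0.33]
```

View pics/rel.png

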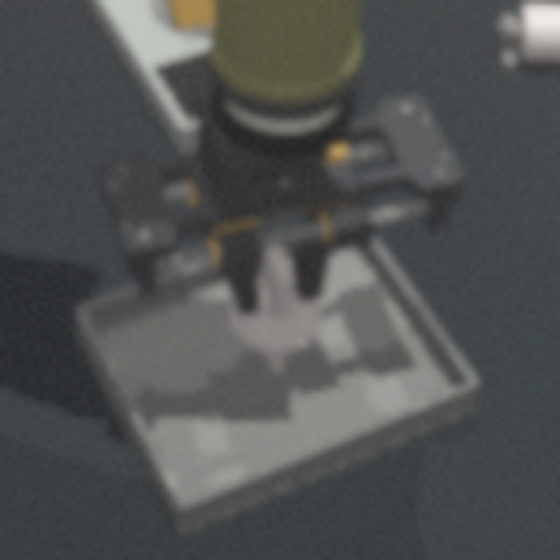

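The key stands in the tray between the opened fingers, with the collar at about crop (280,325). I'll retreat straight up.

{"method": "carry_out", "body": {"steps": [[0, 0, 0, 0, 0, 0], [0, 0, 0, 0, 0, 0], [0, 0, 0, 0, 0, 0], [0, 0, 0.5, 0, 0, 0], [0, 0, 1.5, 0, 0, 0], [0, 0, 2, 0, 0, 0], [0, 0, 2, 0, 0, 0], [0, 0, 2, 0, 0, 0]], "grip": 6}}

```text
t: 18.15
position: [0.4548, -0.2747, 0.1433]
ee_rot: [[0.027, 1.0, 0.003], [1.0, -0.027, -0.002], [-0.002, 0.003, -1.0]]
wrist_force: [1.0, -0.4, -1.3]
width: 0.68
```

{"method": "carry_out", "body": {"steps": [[0, 0, 3, 0, 0, 0], [0, 0, 3, 0, 0, 0], [-2, -2, 2, 0, 0, 0], [-2, -4, 0, 0, 0, 0], [-2, -4, 0, 0, 0, 0], [-2, -4, 0, 0, 0, 0], [0, 0, 0, 0, 0, 0], [0, 0, 0, 0, 0, 0]]}}

```text
t: 18.95
position: [0.3727, -0.4188, 0.2339]
ee_rot: [[0.023, 1.0, 0.012], [1.0, -0.023, -0.008], [-0.008, 0.012, -1.0]]
wrist_force: [0.5, 0.1, 0.0]
width: 0.68
```

```bash
python3 - <<'E'
from h import *
b=snap('side');a=snap('top')
cv2.imwrite('pics/end.png',np.hstack([cv2.resize(b['frame'][120:340,190:340],(400,586)),cv2.resize(a['frame'][140:260,100:400],(400,160)).repeat(1,0) if 0 else cv2.copyMakeBorder(cv2.resize(a['frame'][140:260,100:400],(400,160)),0,426,0,0,cv2.BORDER_CONSTANT)])[:,:,::-1])
s=sense();print(s['t'],s['position'],s['wrist_force'])
W=cloud(a);v,u=np.mgrid[:384,:512]
m=(v>175)&(v<230)&(u>153)&(u<192)&(W[...,2]>.085);print('key_b head',m.sum(),W[m].mean(0))
E
```

```text
19.05 [ 0.37282363 -0.41835477  0.2337579 ] [-0.19015807  0.42295042 -0.05726283]
key_b head 94 [0.46410869 0.23455376 0.1060016 ]
```

View pics/end.png

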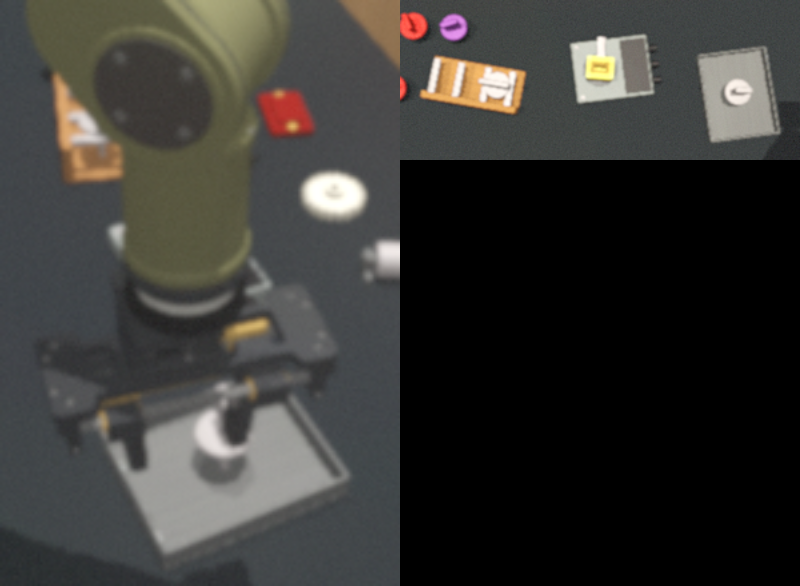

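The top view shows the key standing in the tray at about crop (738,92), the tongue turned well off the lid at (602,47), and key_b in the rack. The arm is clear of everything, so I'm handing in.

```bash
python3 -c "
from plant import *
finish_job()
s=sense();print(s['t'],s['wrist_force'])"
```

```text
the job is handed in; nothing more can be done
the job is handed in; nothing more can be done
```

I handed the job in at about 19 s of the 54 s allowed. No verdict is reported.

- **Key:** I took the narrow-headed steel key (key_a) from the rack and pushed it about 40 mm into the barrel. I turned it about 83° anticlockwise, drew it out, and stood it in the tray just inside the middle.
- **Latch:** the side view put it at roughly 1.35 rad with the key still in. The last top view shows the tongue still clear of the black lid.
- **Other key:** key_b's head is within 1 mm of where I first measured it.
- **Arm:** the gripper is open and the arm touches nothing. The wrist forces I read at the ends of moves stayed around 5 N or less.

No final check failed or disagreed. The only mismatch came early: the side camera put the barrel centre about 4–7 mm off the top camera in y. I used the top view, and the key went in without force.

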